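# Reverse the row of exhibits into the custody rack

### The arm

A 6-joint arm with a two-finger parallel gripper is mounted at the origin on the work surface. World frame = base frame: x ahead of the robot, y to its left, z up, the work surface at z = 0. Lengths are in m, angles in rad, forces in N, time in s.
With the tool pointing down it reaches from about 0.375 to 0.9 m from the base axis. Payload 3.1 kg.
Tool frame: the origin (TCP) lies at the centre of the arm's flange, where the gripper is bolted on; the fingertips stand 182 mm ahead of it and the grasp point (between the pads) lies 164 mm ahead of it; z points along the fingers, y is the line along which they close (so a half turn about z gives the same grasp; the last joint's range is limited). The gripper opens to 87 mm and grips with 3 to 60 N. Pads are 19 mm wide; open, the fingers measure 117 mm over their backs; the gripper's body (75 mm by 190 mm) begins 51 mm behind the grasp point.
Start: joints at [1.169, 0.527, 1.433, -0, 1.181, -0.178], TCP at [0.138, 0.61, 0.405] pointing down, gripper open.
Joint ranges: [-3.08, 3.08], [-0.75, 2.2], [0.22, 2.44], [-1.43, 4.57], [0, 2.65], [-2.85, 2.85]. Speed limits (rad/s): [2.79, 2.79, 3.14, 3.14, 3.14, 3.14].

### API

Orientations are given as a unit quaternion [x, y, z, w].
In Python, from rig import * gives the robot as it stands.
- The arm moves only by the tool move_arm, never from a script. Its argument "commands" is a list that holds one entry, the list of rows, each a list of 6 numbers: the shift along the tool's x, y, z in units of 40 mm (1.0 is 40 mm), then the turn, a rotation vector about the tool's x, y, z in rad. A call has 1 to 12 rows; each row is the pose to reach, as a shift and turn from the pose commanded when the call began, along the tool's axes at that moment; what a row does not reach only later rows make up. A row lasts 1/8 s, in which the tool goes at most 62.5 mm and 10.7 degrees, less where a joint would pass 70% of its speed; a pose out of reach is approached as far as the arm can. A call with a gripper value outside its range is refused whole. "claw" is the closure, from -1 (fully open) to 1 (shut), so that 0 is half open, set as the call begins (left out, the last holds). The fingers move at their own pace and stop on an object; "squeeze" is the grip in N (left out, the last holds). Time passes only in rows, so rows that repeat a pose let the fingers close. It gives the time, the measured TCP pose, the force, the opening and the grip force at its end, in the units of the state.
- get_obs(): the state, without advancing time (a new reading comes with each control period).
- camera(name): name is "scene" or "top" or "wrist"; returns a dict with "pixels" (420x560x3 uint8, blue, green, red), "range_z" (420x560 float32, m along the optical axis (not along the pixel's ray), 0 where there is no reading), "camera_matrix" (3x3 intrinsics, pixels), "extrinsics" (4x4, takes a point from world to camera coordinates). Camera axes: x right, y up, looking along -z (the intrinsics and any distortion apply to the point x, -y, -z); pixel columns grow to the right and rows downward; lengths in m; the calibration is good to about 2 mm. A picture is of the moment at which its call begins.
- hand_in(): hands the job in; it is judged then, once.
The state is a dict: "time": time; "q": joint angles; "joint_velocities": joint speeds; "joint_torque": joint torques, N m; "position": TCP position; "tool_rot": TCP orientation; "ft_force": force on the tool from outside, world axes, zero at the start; "moment": the same for the moment, N m; "grip_width": finger opening in m; "grip_force": force on a finger pad.
Only numpy, scipy, OpenCV 4.12 (cv2) and the standard library are available. Lean on these libraries where they do the work, as an engineer would, in place of code of your own. Each camera call takes 0.05 s, during which the arm holds its last target. There are 200 camera calls.

### The job

Move the four exhibits from the grey intake rack to the blue custody rack so that their order along the row is reversed: the one that starts at the left end of the grey rack goes into the compartment at the right end of the blue rack, the second from the left into the second from the right, and so on, one to a compartment. Keep them upright, set each down on the compartment's floor without dropping it, and let all of them stand released; the small coloured tags stay on the grey rack as a record of where each exhibit stood.

Things in the scene. Friction and masses are not known exactly. Their poses are not given: they have to be found in the camera images.
- teal_pot: squat teal cosmetic pot with a white label band, diameter 48 mm, height 60 mm, about 0.12 kg. Origin at the centre of its underside, z up; round, so its yaw does not matter. It starts upright in one compartment of the intake rack. Grip it across the diameter, up to 50 mm above its underside
- orange_jar: amber jar with an orange lid, diameter 46 mm (lid 47 mm, from 60 mm up), height 78 mm, about 0.16 kg. Origin at the centre of its underside, z up; round, so its yaw does not matter. It starts upright in one compartment of the intake rack. Grip it 40 to 50 mm above its underside
- blue_bottle: dark brown medicine bottle with a white label and a blue cap, body diameter 40 mm up to 62 mm, cap diameter 25 mm, height 92 mm, about 0.11 kg. Origin at the centre of its underside, z up; round, so its yaw does not matter. It starts upright in one compartment of the intake rack. Grip the body 40 to 50 mm above its underside
- red_canister: red canister with a brass band at the foot, diameter 40 mm, height 72 mm, about 0.14 kg. Origin at the centre of its underside, z up; round, so its yaw does not matter. It starts upright in one compartment of the intake rack. Grip it 40 to 50 mm above its underside
- intake_rack: dark grey rack holding the exhibits at the start, tags on its ledge, 79 x 304 mm (x, y), fixed; origin on the table under its middle. Four 71 mm square compartments in a row along y, centres at y = -112.5, -37.5, 37.5, 112.5 mm, x = 0; floor 5 mm, wall tops 18 mm above the table; a 12 mm high ledge on the +x side, to x = 73.5 mm. +y points to the robot's left within 25 degrees
- custody_rack: blue rack, empty at the start, 79 x 304 mm (x, y), fixed; origin on the table under its middle. Four 71 mm square compartments in a row along y, centres at y = -112.5, -37.5, 37.5, 112.5 mm, x = 0; floor 5 mm, wall tops 18 mm above the table; a 12 mm high ledge on the +x side, to x = 73.5 mm. +y points to the robot's left within 25 degrees
- teal_tag: flat teal tag with a white stripe, 18 x 44 x 5 mm, fixed on the ledge of the intake rack beside the compartment where the teal pot starts (56.5 mm towards the rack's +x from that exhibit's start); origin at the centre of its underside, 12 mm above the table. It stays there as the record of the starting order; nothing to handle
- orange_tag: flat orange tag with a white stripe, 18 x 44 x 5 mm, fixed on the ledge of the intake rack beside the compartment where the orange-lidded jar starts (56.5 mm towards the rack's +x from that exhibit's start); origin at the centre of its underside, 12 mm above the table. It stays there as the record of the starting order; nothing to handle
- blue_tag: flat blue tag with a white stripe, 18 x 44 x 5 mm, fixed on the ledge of the intake rack beside the compartment where the blue-capped bottle starts (56.5 mm towards the rack's +x from that exhibit's start); origin at the centre of its underside, 12 mm above the table. It stays there as the record of the starting order; nothing to handle
- red_tag: flat red tag with a white stripe, 18 x 44 x 5 mm, fixed on the ledge of the intake rack beside the compartment where the red canister starts (56.5 mm towards the rack's +x from that exhibit's start); origin at the centre of its underside, 12 mm above the table. It stays there as the record of the starting order; nothing to handle
Mind the look-alikes: they are no part of the job. There is more than one size of the blue_bottle; the one meant has the size given above.

How it is judged:
At the end, for the whole second after the job is handed in: Each exhibit stands upright (0.12 rad), at rest and released on the floor of the blue rack (underside below 10 mm), within 18 mm along and across of the centre of the mirrored compartment: starting at y in the grey rack's frame (see its tag), it ends at -y in the blue rack's frame (x of teal_pot in the frame of custody_rack between -0.018 and 0.018 m and z of each of teal_pot, orange_jar, blue_bottle, red_canister in the frame of custody_rack below 0.01 m and angle between each of teal_pot, orange_jar, blue_bottle, red_canister's own z axis and vertical below 0.12 rad and linear speed of each of teal_pot, orange_jar, blue_bottle, red_canister below 0.02 m/s and contact force between each of teal_pot, orange_jar, blue_bottle, red_canister and the fingers below 0.1 N and ((y of teal_tag in the frame of intake_rack between -0.1325 and -0.0925 m and y of teal_pot in the frame of custody_rack between 0.0945 and 0.1305 m) or (y of teal_tag in the frame of intake_rack between -0.0575 and -0.0175 m and y of teal_pot in the frame of custody_rack between 0.0195 and 0.0555 m) or (y of teal_tag in the frame of intake_rack between 0.0175 and 0.0575 m and y of teal_pot in the frame of custody_rack between -0.0555 and -0.0195 m) or (y of teal_tag in the frame of intake_rack between 0.0925 and 0.1325 m and y of teal_pot in the frame of custody_rack between -0.1305 and -0.0945 m)) and x of orange_jar in the frame of custody_rack between -0.018 and 0.018 m and ((y of orange_tag in the frame of intake_rack between -0.1325 and -0.0925 m and y of orange_jar in the frame of custody_rack between 0.0945 and 0.1305 m) or (y of orange_tag in the frame of intake_rack between -0.0575 and -0.0175 m and y of orange_jar in the frame of custody_rack between 0.0195 and 0.0555 m) or (y of orange_tag in the frame of intake_rack between 0.0175 and 0.0575 m and y of orange_jar in the frame of custody_rack between -0.0555 and -0.0195 m) or (y of orange_tag in the frame of intake_rack between 0.0925 and 0.1325 m and y of orange_jar in the frame of custody_rack between -0.1305 and -0.0945 m)) and x of blue_bottle in the frame of custody_rack between -0.018 and 0.018 m and ((y of blue_tag in the frame of intake_rack between -0.1325 and -0.0925 m and y of blue_bottle in the frame of custody_rack between 0.0945 and 0.1305 m) or (y of blue_tag in the frame of intake_rack between -0.0575 and -0.0175 m and y of blue_bottle in the frame of custody_rack between 0.0195 and 0.0555 m) or (y of blue_tag in the frame of intake_rack between 0.0175 and 0.0575 m and y of blue_bottle in the frame of custody_rack between -0.0555 and -0.0195 m) or (y of blue_tag in the frame of intake_rack between 0.0925 and 0.1325 m and y of blue_bottle in the frame of custody_rack between -0.1305 and -0.0945 m)) and x of red_canister in the frame of custody_rack between -0.018 and 0.018 m and ((y of red_tag in the frame of intake_rack between -0.1325 and -0.0925 m and y of red_canister in the frame of custody_rack between 0.0945 and 0.1305 m) or (y of red_tag in the frame of intake_rack between -0.0575 and -0.0175 m and y of red_canister in the frame of custody_rack between 0.0195 and 0.0555 m) or (y of red_tag in the frame of intake_rack between 0.0175 and 0.0575 m and y of red_canister in the frame of custody_rack between -0.0555 and -0.0195 m) or (y of red_tag in the frame of intake_rack between 0.0925 and 0.1325 m and y of red_canister in the frame of custody_rack between -0.1305 and -0.0945 m))); the robot touches nothing.
It fails at once if an exhibit is dropped (out of the fingers and moving faster than 0.6 m/s) ((contact force between teal_pot and the fingers below 0.05 N and linear speed of teal_pot above 0.6 m/s) or (contact force between orange_jar and the fingers below 0.05 N and linear speed of orange_jar above 0.6 m/s) or (contact force between blue_bottle and the fingers below 0.05 N and linear speed of blue_bottle above 0.6 m/s) or (contact force between red_canister and the fingers below 0.05 N and linear speed of red_canister above 0.6 m/s)).
It fails at once if an exhibit is tipped by more than 0.6 rad (angle between any of teal_pot, orange_jar, blue_bottle, red_canister's own z axis and vertical above 0.6 rad).
It also fails if it takes over 128 s, if anything falls off the work surface, if the arm or the gripper's body presses on something with over 40 N, if the wrist force passes 120 N, or if a joint passes its speed limit or range.

## Working session

There is one attempt and no reset: what is moved stays moved. The work goes in short steps, Python scripts to look and compute and a tool call to move; the robot and the scene stay as the last step left them, time stands still between calls to the robot, and variables do not carry over. Pictures are saved under pics/ and viewed, at most 14 in all, crops included, and the job is handed in when it is done.

Besides the shell and the picture viewer there is one more tool, called by a JSON object that holds its "fn" and its "kwargs". move_arm: Moves the arm, as the interface text tells. Its arguments: {"type":"object","properties":{"commands":{"type":"array","items":{"type":"array","items":{"type":"array","items":{"type":"number"}}}},"claw":{"type":"number"},"squeeze":{"type":"number"}},"required":["commands"]}

```bash
mkdir -p pics; cat > h.py <<'E'
from rig import *
import numpy as np, cv2
def cloud(c):
    K=np.array(c["camera_matrix"]);E=np.array(c["extrinsics"]);d=c["range_z"]
    v,u=np.mgrid[:d.shape[0],:d.shape[1]]
    x=(u-K[0,2])/K[0,0]*d; y=(v-K[1,2])/K[1,1]*d
    P=np.stack([x,-y,-d],-1)
    return (P-E[:3,3])@E[:3,:3]
E
python3 - <<'E'
from h import *
o=get_obs();print(o)
for n in ("top","scene"):
    c=camera(n);cv2.imwrite(f"pics/{n}0.png",c["pixels"]);np.savez(f"{n}0.npz",**{k:np.array(v) for k,v in c.items()})
    print(n,c["camera_matrix"],c["extrinsics"],c.keys())
E
```

```text
{'time': 0.0, 'q': array([ 1.16949582e+00,  5.28478162e-01,  1.43393597e+00, -1.18308654e-05,
        1.18142500e+00, -1.78455609e-01]), 'joint_velocities': array([-0.00082841, -0.00044184, -0.00059533,  0.00123669, -0.00072486,
        0.00064754]), 'joint_torque': array([ 1.12583530e-03, -4.40043283e+01, -1.76593316e+01,  6.34643831e-02,
        5.81308140e-02, -1.70055200e-04]), 'position': array([0.13793118, 0.60922186, 0.40375313]), 'tool_rot': array([ 1.11189731e-01,  9.93798562e-01, -1.07794128e-03, -3.15820031e-04]), 'ft_force': array([-0.39230229,  0.34311746, -1.61909537]), 'moment': array([ 0.04643546, -0.04987681,  0.03893231]), 'grip_force': 0.0, 'grip_width': 0.08718343094837838}
top [[474.26705967   0.         276.31619953]
 [  0.         474.26705967 210.06795109]
 [  0.           0.           1.        ]] [[-0.02477424 -0.99953425 -0.01781922  0.02654063]
 [ 0.97998835 -0.02780365  0.19710351 -0.51042689]
 [-0.19750714 -0.01257953  0.98022073 -1.00138217]
 [ 0.          0.          0.          1.        ]] dict_keys(['pixels', 'range_z', 'camera_matrix', 'extrinsics'])
scene [[490.37847258   0.         284.14461842]
 [  0.         490.37847258 203.46936898]
 [  0.           0.           1.        ]] [[-0.79093611  0.61175911  0.01307174  0.41455286]
 [-0.47979676 -0.63329851  0.60722983  0.21146736]
 [ 0.37975669  0.47400822  0.79441869 -1.31694959]
 [ 0.          0.          0.          1.        ]] dict_keys(['pixels', 'range_z', 'camera_matrix', 'extrinsics'])
```

View pics/top0.png

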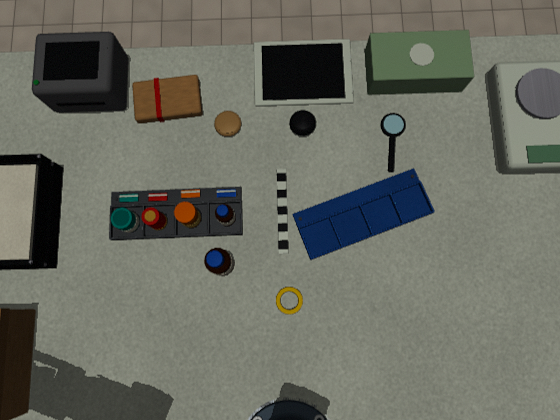

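View pics/scene0.png

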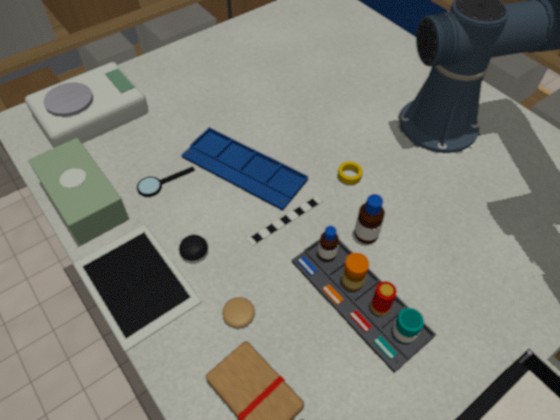

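The top view shows, from left to right in the grey rack (cols 110–242, rows 188–240): teal pot (124,218), red canister (152,218), orange jar (186,213) and a blue-capped bottle (224,213). The tags lie on the far ledge in the same order. The blue rack is empty and tilted, at about (363,214). There are two bottle candidates: A in the rack at top (224,213) and B, larger and outside the rack, at (218,262). I'll measure both and check them in a crop.

```bash
cat > meas.py <<'E'
from h import *
def rackfit(P,hsv,box,lo,hi,lohi_z=(0.008,0.025)):
    u0,v0,u1,v1=box
    m=np.zeros(P.shape[:2],bool); m[v0:v1,u0:u1]=True
    m&=cv2.inRange(hsv,lo,hi)>0
    m&=(P[...,2]<lohi_z[1])
    m=cv2.morphologyEx(m.astype(np.uint8),cv2.MORPH_CLOSE,np.ones((5,5)))
    n,l,s,_=cv2.connectedComponentsWithStats(m); k=1+np.argmax(s[1:,4]); 
    return (l==k)
def circ(P,m):
    h=np.percentile(P[m][:,2],95); t=P[m&(P[...,2]>h-.006)]
    (x,y),r=cv2.minEnclosingCircle(t[:,:2].astype(np.float32)); return x,y,r*2000,h
E
python3 - <<'E'
from meas import *
for n in("top","scene"):
    c=dict(np.load(n+"0.npz"));P=cloud(c);hsv=cv2.cvtColor(c["pixels"],cv2.COLOR_BGR2HSV)
    print(n,"table z",np.median(P[...,2][150:280,150:400]))
    R={"top":dict(grey=(95,178,255,250),blue=(285,160,445,270),teal=(108,204,140,236),red=(142,204,168,232),orange=(172,200,202,230),A=(212,202,238,228),B=(200,242,240,282)),
       "scene":dict(teal=(390,305,432,345),red=(365,278,402,318),orange=(338,250,372,294),A=(312,222,342,262),B=(350,192,390,245))}[n]
    for k,b in R.items():
        m=np.zeros(P.shape[:2],bool);m[b[1]:b[3],b[0]:b[2]]=True
        if k in("grey","blue"):
            g=m&(P[...,2]>.009)&(P[...,2]<.024) 
            if k=="blue": g&=(cv2.inRange(hsv,(100,120,20),(130,255,255))>0)
            mm=m&(P[...,2]>.003) if k=="grey" else m&(cv2.inRange(hsv,(100,100,20),(130,255,255))>0)
            pts=P[mm&(P[...,2]<.024)][:,:2]
            r=cv2.minAreaRect((pts*1000).astype(np.float32));print(k,r,cv2.boxPoints(r).round(1).tolist())
            w=P[m&(P[...,2]>.0155)&(P[...,2]<.021)][:,:2]
            if k=="blue":
                r=cv2.minAreaRect((w*1000).astype(np.float32));print(" walls",r)
        else:
            if n=="scene": # column nearest in range
                pass
            hm=P[...,2]>.03; q=m&hm; x,y,d,h=circ(P,q); print(k,round(x,4),round(y,4),"d",round(d,1),"h",round(h,4), "maskdiam",q.sum())
    if n=="top":
        for k,lo,hi in(("teal",(80,100,50),(95,255,255)),("red",(0,150,80),(5,255,255)),("orange",(6,150,80),(18,255,255)),("blue",(100,120,60),(125,255,255))):
            m=cv2.inRange(hsv,lo,hi)>0; m&=(P[...,2]<.024); mm=np.zeros_like(m);mm[188:202,112:242]=m[188:202,112:242]; print(k,"tag",np.median(P[mm],0).round(4),mm.sum())
    im=c["pixels"]
    if n=="scene": cv2.imwrite("pics/crop0.png",cv2.resize(im[180:370,270:450],None,fx=3,fy=3,interpolation=cv2.INTER_CUBIC))
E
```

```text
top table z 0.0017341947234831953
grey ((520.4334716796875, 253.96449279785156), (378.9344177246094, 168.90867614746094), 88.34381866455078) [[430.5, 67.0], [599.4000244140625, 62.099998474121094], [610.2999877929688, 440.8999938964844], [441.5, 445.79998779296875]]
blue ((507.7438659667969, -183.955078125), (115.41502380371094, 304.1058654785156), 19.388713836669922) [[402.79998779296875, -59.70000076293945], [503.79998779296875, -346.5], [612.7000122070312, -308.20001220703125], [511.70001220703125, -21.399999618530273]]
 walls ((505.368408203125, -184.96556091308594), (111.98739624023438, 304.5347900390625), 19.51358413696289)
teal 0.4074 0.187 d 428.9 h 0.0689 maskdiam 479
red 0.4055 0.1523 d 367.7 h 0.0807 maskdiam 365
orange 0.4123 0.1133 d 315.2 h 0.0861 maskdiam 484
A 0.4099 0.066 d 251.6 h 0.0991 maskdiam 320
B 0.3551 0.0772 d 186.7 h 0.1296 maskdiam 630
teal tag [0.555  0.3547 0.0173] 114
red tag [0.5545 0.2866 0.0169] 98
orange tag [0.5597 0.2129 0.0169] 109
blue tag [0.5592 0.1286 0.0169] 109
scene table z 0.0009616976064796708
teal 0.7032 0.4278 d 478.0 h 0.0669 maskdiam 714
red 0.706 0.3924 d 500.3 h 0.0791 maskdiam 562
orange 0.7066 0.3534 d 538.7 h 0.0849 maskdiam 686
A 0.7129 0.3112 d 580.9 h 0.098 maskdiam 491
B 0.6584 0.3158 d 660.8 h 0.127 maskdiam 967
```

View pics/crop0.png

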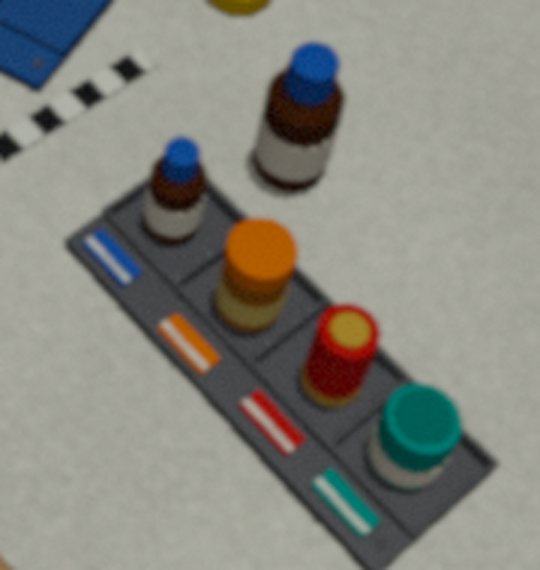

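The crop shows A (crop 180,190), the smaller bottle, standing in the rack beside the blue tag. B (crop 300,120) is larger and stands on the table. A's top at 98 mm is 92 plus the 5 mm floor, which fits; B measures 128 mm and does not. Pixels with no depth reading spoiled the circle fits, so I'll redo those.

```bash
python3 - <<'E'
from meas import *
for n in("top","scene"):
    c=dict(np.load(n+"0.npz"));P=cloud(c);hsv=cv2.cvtColor(c["pixels"],cv2.COLOR_BGR2HSV);ok=(c["range_z"]>.1)
    R={"top":dict(grey=(95,178,255,250),teal=(108,204,140,236),red=(142,204,168,232),orange=(172,200,202,230),A=(212,202,238,228),B=(200,242,240,282)),
       "scene":dict(grey=(285,225,440,370),teal=(390,305,432,345),red=(365,278,402,318),orange=(338,250,372,294),A=(312,222,342,262),B=(350,192,390,245),blue=(175,120,310,210))}[n]
    for k,b in R.items():
        m=np.zeros(P.shape[:2],bool);m[b[1]:b[3],b[0]:b[2]]=True;m&=ok
        if k=="grey":
            w=P[m&(P[...,2]>.008)&(P[...,2]<.021)][:,:2]
            r=cv2.minAreaRect((w*1000).astype(np.float32));print(k,r,cv2.boxPoints(r).round().tolist())
        elif k=="blue":
            w=P[m&(cv2.inRange(hsv,(100,100,20),(130,255,255))>0)&(P[...,2]>.004)&(P[...,2]<.024)][:,:2]
            r=cv2.minAreaRect((w*1000).astype(np.float32));print(k,r,cv2.boxPoints(r).round().tolist())
        else:
            q=m&(P[...,2]>.03); h=np.percentile(P[q][:,2],95)
            t=P[q&(P[...,2]>h-.008)]; (x,y),r=cv2.minEnclosingCircle((t[:,:2]*1000).astype(np.float32))
            print(k,round(x,1),round(y,1),"d",round(2*r,1),"h",round(h*1000,1),"med",(t[:,:2].mean(0)*1000).round(1))
E
```

```text
grey ((518.7831420898438, 245.91754150390625), (114.12571716308594, 304.9071960449219), 0.9296841621398926) [[459.0, 397.0], [464.0, 93.0], [578.0, 94.0], [573.0, 399.0]]
teal 500.2 353.2 d 48.8 h 68.9 med [499.5 353. ]
red 499.6 286.2 d 40.9 h 80.7 med [499.5 285.9]
orange 505.9 211.2 d 47.5 h 85.9 med [505.3 210.2]
A 504.9 127.8 d 25.2 h 98.7 med [504.2 127.7]
B 399.0 140.3 d 34.0 h 129.3 med [398.8 139.7]
grey ((484.7053527832031, 243.93310546875), (185.62538146972656, 304.87548828125), 0.7764545679092407) [[390.0, 395.0], [394.0, 90.0], [580.0, 93.0], [575.0, 398.0]]
teal 501.4 354.1 d 49.4 h 66.7 med [502.6 353.9]
red 500.8 285.8 d 41.1 h 79.0 med [502.6 286.8]
orange 506.7 209.8 d 48.3 h 84.6 med [508.1 211.1]
A 505.6 127.7 d 27.2 h 97.6 med [506.9 128.5]
B 399.3 140.7 d 36.3 h 126.8 med [402. 141.]
blue ((507.1530456542969, -184.5221405029297), (116.33975982666016, 304.8164367675781), 19.207189559936523) [[402.0, -60.0], [502.0, -348.0], [612.0, -309.0], [512.0, -21.0]]
```

```bash
cat > go.py <<'E'
from h import *
import sys
from scipy.spatial.transform import Rotation as R
def row(x,y,z,yawdeg,o=None):
    o=o or get_obs(); r0=R.from_quat(o["tool_rot"]); p0=np.array(o["position"])
    ty=np.array([np.cos(np.radians(yawdeg)),np.sin(np.radians(yawdeg)),0]);tz=np.array([0,0,-1.]);tx=np.cross(ty,tz)
    r1=R.from_matrix(np.c_[tx,ty,tz])
    return np.r_[r0.inv().apply(np.array([x,y,z])-p0)/.04,(r0.inv()*r1).as_rotvec()].round(3)
if __name__=="__main__":
    o=get_obs();print(round(o["time"],2),o["position"].round(4),o["ft_force"].round(1),o["grip_width"].round(4),o["grip_force"])
    for a in sys.argv[1:]: print(a,row(*map(float,a.split(",")),o=o).tolist())
E
python3 go.py .501,.3535,.38,0
python3 - <<'E'
from meas import *
c=dict(np.load("top0.npz"));P=cloud(c)[c["range_z"]>.1]
for a,b,e,f in((.1,.7,.3,.75),(.3,.7,-.4,.3)):
    q=P[(P[:,0]>a)&(P[:,0]<b)&(P[:,1]>e)&(P[:,1]<f)];i=q[:,2].argmax();print(q[i])
E
```

```text
[0.28710164 0.55619762 0.1426789 ]
[0.38775546 0.12953956 0.13154139]Traceback (most recent call last):
  File "go.py", line 10, in <module>
    o=get_obs();print(round(o["time"],2),o["position"].round(4),o["ft_force"].round(1),o["grip_width"].round(4),o["grip_force"])
                                                                                       ^^^^^^^^^^^^^^^^^^^^^
AttributeError: 'float' object has no attribute 'round'
```

```bash
sed -i 's/o\["grip_width"\].round(4)/round(o["grip_width"],4)/' go.py; python3 go.py .501,.3535,.38,0
```

```text
0.1 [0.138  0.6093 0.4039] [ 0.2  0.7 -0.3] 0.0869 0.0
.501,.3535,.38,0 [-10.265, -4.229, 0.602, -0.002, 0.001, 1.348]
```

{"fn": "move_arm", "kwargs": {"commands": [[[-10.265, -4.23, 0, 0, 0, 1.348], [-10.265, -4.23, 0, 0, 0, 1.348], [-10.265, -4.23, 0, 0, 0, 1.348], [-10.265, -4.23, 0, 0, 0, 1.348], [-10.265, -4.23, 0, 0, 0, 1.348], [-10.265, -4.23, 0, 0, 0, 1.348], [-10.265, -4.23, 0, 0, 0, 1.348], [-10.265, -4.23, 0, 0, 0, 1.348], [-10.265, -4.23, 0.6, 0, 0, 1.348], [-10.265, -4.23, 0.6, 0, 0, 1.348], [-10.265, -4.23, 0.6, 0, 0, 1.348], [-10.265, -4.23, 0.6, 0, 0, 1.348]]], "claw": -1, "squeeze": 20}}

```text
time: 1.6
position: [0.5008, 0.3545, 0.3817]
tool_rot: [0.707, 0.708, 0.001, 0.0]
ft_force: [0.4, 0.4, 0.8]
grip_width: 0.0867
grip_force: 0.0
```

```bash
python3 go.py .501,.3535,.38,0 .501,.3535,.216,0
```

```text
1.6 [0.5008 0.3545 0.3817] [0.4 0.4 0.8] 0.0867 0.0
.501,.3535,.38,0 [-0.025, 0.005, 0.042, 0.001, -0.001, 0.001]
.501,.3535,.216,0 [-0.028, -0.001, 4.142, 0.001, -0.001, 0.001]
```

{"fn": "move_arm", "kwargs": {"commands": [[[-0.02, 0, 0.8, 0, 0, 0], [-0.02, 0, 1.6, 0, 0, 0], [-0.02, 0, 2.4, 0, 0, 0], [-0.02, 0, 3.1, 0, 0, 0], [-0.02, 0, 3.6, 0, 0, 0], [-0.02, 0, 4.0, 0, 0, 0], [-0.02, 0, 4.14, 0, 0, 0], [-0.02, 0, 4.14, 0, 0, 0], [-0.02, 0, 4.14, 0, 0, 0]]]}}

```text
time: 2.72
position: [0.5015, 0.3532, 0.216]
tool_rot: [0.707, 0.707, 0.001, 0.0]
ft_force: [0.1, -0.2, 0.4]
grip_width: 0.0871
grip_force: 0.0
```

{"fn": "move_arm", "kwargs": {"commands": [[[0, 0, 0, 0, 0, 0], [0, 0, 0, 0, 0, 0], [0, 0, 0, 0, 0, 0], [0, 0, 0, 0, 0, 0], [0, 0, 0, 0, 0, 0], [0, 0, 0, 0, 0, 0], [0, 0, 0, 0, 0, 0], [0, 0, 0, 0, 0, 0]]], "claw": 1}}

```text
time: 3.72
position: [0.5011, 0.353, 0.2151]
tool_rot: [0.707, 0.707, -0.0, -0.0]
ft_force: [-0.7, 0.1, 0.5]
grip_width: 0.0471
grip_force: 20.0
```

{"fn": "move_arm", "kwargs": {"commands": [[[0, 0, -0.4, 0, 0, 0], [0, 0, -1.2, 0, 0, 0], [0, 0, -2.2, 0, 0, 0], [0, 0, -3.2, 0, 0, 0], [0, 0, -3.9, 0, 0, 0], [-0.4, 0, -4.1, 0, 0, 0], [-1.2, 0, -4.1, 0, 0, -0.03], [-2.3, 0.1, -4.1, 0, 0, -0.06], [-3.5, 0.2, -4.1, 0, 0, -0.1], [-4.7, 0.3, -4.1, 0, 0, -0.13], [-5.9, 0.3, -4.1, 0, 0, -0.16], [-7.1, 0.4, -4.1, 0, 0, -0.2]]]}}

```text
time: 5.22
position: [0.5158, 0.0668, 0.3783]
tool_rot: [0.633, 0.774, -0.001, -0.001]
ft_force: [1.2, -0.7, -1.9]
grip_width: 0.0476
grip_force: 20.0
```

```bash
python3 go.py .528,-.296,.38,19.3
```

```text
5.22 [0.5158 0.0668 0.3783] [ 1.2 -0.7 -1.9] 0.0476 20.00225171679631
.528,-.296,.38,19.3 [-8.947, -1.513, -0.041, -0.003, -0.001, -0.136]
```

{"fn": "move_arm", "kwargs": {"commands": [[[-1.1, -0.2, 0, 0, 0, -0.02], [-2.3, -0.4, 0, 0, 0, -0.04], [-3.5, -0.6, 0, 0, 0, -0.06], [-4.7, -0.8, 0, 0, 0, -0.08], [-5.9, -1.0, 0, 0, 0, -0.1], [-7.1, -1.2, 0, 0, 0, -0.12], [-8.0, -1.35, 0, 0, 0, -0.136], [-8.6, -1.45, 0, 0, 0, -0.136], [-8.95, -1.51, 0, 0, 0, -0.136], [-8.95, -1.51, 0, 0, 0, -0.136], [-8.95, -1.51, 0, 0, 0, -0.136]]]}}

```text
time: 6.6
position: [0.5289, -0.2926, 0.379]
tool_rot: [0.579, 0.816, 0.0, -0.001]
ft_force: [-0.1, -0.9, -1.2]
grip_width: 0.0474
grip_force: 20.0
```

```bash
python3 go.py .528,-.296,.2155,19.3
```

```text
6.6 [ 0.5289 -0.2926  0.379 ] [-0.1 -0.9 -1.2] 0.0474 20.000080482568592
.528,-.296,.2155,19.3 [-0.079, -0.049, 4.087, -0.0, -0.002, 0.0]
```

{"fn": "move_arm", "kwargs": {"commands": [[[-0.08, -0.05, 0.7, 0, 0, 0], [-0.08, -0.05, 1.5, 0, 0, 0], [-0.08, -0.05, 2.3, 0, 0, 0], [-0.08, -0.05, 3.0, 0, 0, 0], [-0.08, -0.05, 3.5, 0, 0, 0], [-0.08, -0.05, 3.75, 0, 0, 0], [-0.08, -0.05, 3.9, 0, 0, 0], [-0.08, -0.05, 4.0, 0, 0, 0], [-0.08, -0.05, 4.04, 0, 0, 0], [-0.08, -0.05, 4.08, 0, 0, 0], [-0.08, -0.05, 4.08, 0, 0, 0]]]}}

```text
time: 7.98
position: [0.5282, -0.2976, 0.2161]
tool_rot: [0.579, 0.815, -0.0, 0.0]
ft_force: [-0.3, 0.5, -1.2]
grip_width: 0.0477
grip_force: 20.0
```

```bash
python3 go.py .528,-.296,.215,19.3
```

```text
7.97 [ 0.5282 -0.2976  0.2161] [-0.3  0.5 -1.2] 0.0477 19.999845810234547
.528,-.296,.215,19.3 [0.04, 0.008, 0.029, 0.0, 0.0, -0.001]
```

{"fn": "move_arm", "kwargs": {"commands": [[[0, 0, 0.03, 0, 0, 0], [0, 0, 0.04, 0, 0, 0], [0, 0, 0.04, 0, 0, 0]]]}}

```text
time: 8.35
position: [0.5283, -0.2977, 0.2151]
tool_rot: [0.579, 0.815, -0.0, 0.0]
ft_force: [-1.5, 0.9, 5.6]
grip_width: 0.0471
grip_force: 20.0
```

{"fn": "move_arm", "kwargs": {"commands": [[[0, 0, 0, 0, 0, 0], [0, 0, 0, 0, 0, 0], [0, 0, 0, 0, 0, 0], [0, 0, 0, 0, 0, 0], [0, 0, 0, 0, 0, 0], [0, 0, 0, 0, 0, 0], [0, 0, -0.8, 0, 0, 0], [0, 0, -1.8, 0, 0, 0], [0, 0, -2.8, 0, 0, 0], [0, 0, -3.6, 0, 0, 0], [0, 0, -4.1, 0, 0, 0], [0, 0, -4.1, 0, 0, 0]]], "claw": -1}}

```text
time: 9.85
position: [0.5285, -0.2977, 0.3802]
tool_rot: [0.579, 0.815, -0.0, 0.002]
ft_force: [0.3, -0.9, 0.2]
grip_width: 0.0869
grip_force: 0.0
```

```bash
python3 go.py .500,.286,.38,0
```

```text
9.85 [ 0.5285 -0.2977  0.3802] [ 0.3 -0.9  0.2] 0.0869 0.0
.500,.286,.38,0 [14.012, 4.139, -0.038, 0.003, 0.003, 0.336]
```

{"fn": "move_arm", "kwargs": {"commands": [[[1.3, 0.4, 0, 0, 0, 0.03], [2.7, 0.8, 0, 0, 0, 0.06], [4.1, 1.2, 0, 0, 0, 0.1], [5.5, 1.6, 0, 0, 0, 0.13], [6.9, 2.0, 0, 0, 0, 0.17], [8.3, 2.4, 0, 0, 0, 0.2], [9.7, 2.8, 0, 0, 0, 0.24], [11.1, 3.2, 0, 0, 0, 0.27], [12.5, 3.6, 0, 0, 0, 0.3], [13.6, 4.0, 0, 0, 0, 0.336], [14.0, 4.14, 0, 0, 0, 0.336], [14.0, 4.14, 0, 0, 0, 0.336]]]}}

```text
time: 11.35
position: [0.4995, 0.2861, 0.3772]
tool_rot: [0.706, 0.708, -0.001, -0.0]
ft_force: [-0.3, -0.9, -0.2]
grip_width: 0.087
grip_force: 0.0
```

```bash
cat > chk.py <<'E'
from h import *
import sys
c=camera("top");P=cloud(c);ok=(c["range_z"]>.1)&(P[...,2]>.04)&(P[...,2]<.115)
a=np.radians(19.3);O=np.array([.4914,-.1898]);X=np.array([np.cos(a),np.sin(a)]);Y=np.array([-X[1],X[0]])
r=P[...,:2]-O;rx,ry=r@X,r@Y
for y in(-.1125,-.0375,.0375,.1125):
    m=ok&(abs(rx)<.04)&(abs(ry-y)<.036)
    if m.sum()>20:
        h=np.percentile(P[m][:,2],95);t=m&(P[...,2]>h-.008)
        (u,v),R_=cv2.minEnclosingCircle(np.c_[rx[t],ry[t]].astype(np.float32)*1000);print("comp",y*1000,"at",round(u,1),round(v,1),"d",round(2*R_,1),"h",round(h*1000,1))
if len(sys.argv)>1: cv2.imwrite(sys.argv[1],c["pixels"])
E
python3 chk.py; python3 go.py .500,.286,.216,0
```

```text
comp -112.5 at -1.1 -112.0 d 48.3 h 68.4
11.4 [0.4997 0.2852 0.3774] [-0.2  0.5 -0.7] 0.0871 0.0
.500,.286,.216,0 [0.027, 0.015, 4.036, -0.002, 0.001, 0.001]
```

Teal stands within 1.1 mm of its compartment centre. Red canister next.

{"fn": "move_arm", "kwargs": {"commands": [[[0.02, 0.01, 0.8, 0, 0, 0], [0.02, 0.01, 1.6, 0, 0, 0], [0.02, 0.01, 2.4, 0, 0, 0], [0.02, 0.01, 3.1, 0, 0, 0], [0.02, 0.01, 3.6, 0, 0, 0], [0.02, 0.01, 3.9, 0, 0, 0], [0.02, 0.01, 4.03, 0, 0, 0], [0.02, 0.01, 4.03, 0, 0, 0], [0.02, 0.01, 4.03, 0, 0, 0]]]}}

```text
time: 12.52
position: [0.5007, 0.2866, 0.2179]
tool_rot: [0.707, 0.707, 0.001, 0.0]
ft_force: [0.6, 0.7, -0.1]
grip_width: 0.0868
grip_force: 0.0
```

{"fn": "move_arm", "kwargs": {"commands": [[[0, 0, 0, 0, 0, 0], [0, 0, 0, 0, 0, 0], [0, 0, 0, 0, 0, 0], [0, 0, 0, 0, 0, 0], [0, 0, 0, 0, 0, 0], [0, 0, 0, 0, 0, 0], [0, 0, 0, 0, 0, 0], [0, 0, 0, 0, 0, 0], [0, 0, 0, 0, 0, 0]]], "claw": 1}}

```text
time: 13.65
position: [0.5005, 0.2865, 0.2172]
tool_rot: [0.707, 0.707, 0.0, 0.0]
ft_force: [0.7, 0.0, -1.4]
grip_width: 0.0396
grip_force: 20.0
```

```bash
python3 go.py .503,-.2255,.38,19.3
```

```text
13.65 [0.5005 0.2865 0.2172] [ 0.7  0.  -1.4] 0.0396 19.99501318205148
.503,-.2255,.38,19.3 [-12.801, 0.066, -4.073, 0.0, -0.0, -0.337]
```

{"fn": "move_arm", "kwargs": {"commands": [[[0, 0, -0.4, 0, 0, 0], [0, 0, -1.2, 0, 0, 0], [0, 0, -2.2, 0, 0, 0], [0, 0, -3.2, 0, 0, 0], [0, 0, -3.9, 0, 0, 0], [-0.4, 0, -4.1, 0, 0, 0], [-1.2, 0, -4.1, 0, 0, -0.03], [-2.3, 0, -4.1, 0, 0, -0.06], [-3.5, 0, -4.1, 0, 0, -0.1], [-4.7, 0, -4.1, 0, 0, -0.13], [-5.9, 0, -4.1, 0, 0, -0.16], [-7.1, 0, -4.1, 0, 0, -0.2]]]}}

```text
time: 15.15
position: [0.499, 0.0004, 0.3803]
tool_rot: [0.633, 0.774, -0.001, -0.001]
ft_force: [0.0, 0.5, -1.5]
grip_width: 0.0398
grip_force: 20.0
```

```bash
python3 go.py .503,-.2255,.38,19.3
```

```text
15.15 [4.990e-01 4.000e-04 3.803e-01] [ 0.   0.5 -1.5] 0.0398 19.997243285179138
.503,-.2255,.38,19.3 [-5.554, -1.03, 0.007, -0.003, -0.001, -0.136]
```

{"fn": "move_arm", "kwargs": {"commands": [[[-1.1, -0.2, 0, 0, 0, -0.03], [-2.2, -0.4, 0, 0, 0, -0.06], [-3.3, -0.6, 0, 0, 0, -0.09], [-4.3, -0.8, 0, 0, 0, -0.12], [-5.1, -0.95, 0, 0, 0, -0.136], [-5.5, -1.03, 0, 0, 0, -0.136], [-5.55, -1.03, 0, 0, 0, -0.136], [-5.55, -1.03, 0, 0, 0, -0.136], [-5.55, -1.03, 0, 0, 0, -0.136]]]}}

```text
time: 16.27
position: [0.5039, -0.222, 0.3811]
tool_rot: [0.578, 0.816, 0.0, -0.001]
ft_force: [-0.2, 1.2, -1.7]
grip_width: 0.0397
grip_force: 20.0
```

```bash
python3 go.py .503,-.2255,.217,19.3
```

```text
16.27 [ 0.5039 -0.222   0.3811] [-0.2  1.2 -1.7] 0.0397 19.994968702085316
.503,-.2255,.217,19.3 [-0.08, -0.05, 4.102, -0.0, -0.001, 0.001]
```

{"fn": "move_arm", "kwargs": {"commands": [[[-0.06, -0.05, 0.7, 0, 0, 0], [-0.06, -0.05, 1.5, 0, 0, 0], [-0.06, -0.05, 2.3, 0, 0, 0], [-0.06, -0.05, 3.0, 0, 0, 0], [-0.06, -0.05, 3.5, 0, 0, 0], [-0.06, -0.05, 3.75, 0, 0, 0], [-0.06, -0.05, 3.9, 0, 0, 0], [-0.06, -0.05, 4.0, 0, 0, 0], [-0.06, -0.05, 4.05, 0, 0, 0], [-0.06, -0.05, 4.1, 0, 0, 0], [-0.06, -0.05, 4.1, 0, 0, 0]]]}}

```text
time: 17.65
position: [0.503, -0.2262, 0.2173]
tool_rot: [0.579, 0.815, -0.0, 0.0]
ft_force: [-0.3, 0.1, -1.7]
grip_width: 0.0396
grip_force: 20.0
```

{"fn": "move_arm", "kwargs": {"commands": [[[0, 0, 0.02, 0, 0, 0], [0, 0, 0.03, 0, 0, 0], [0, 0, 0.03, 0, 0, 0]]]}}

```text
time: 18.02
position: [0.503, -0.2262, 0.2171]
tool_rot: [0.579, 0.815, -0.0, 0.0]
ft_force: [-1.2, 0.2, 6.1]
grip_width: 0.0396
grip_force: 20.0
```

Contact is made at 6 N, so I'll release and lift.

{"fn": "move_arm", "kwargs": {"commands": [[[0, 0, 0, 0, 0, 0], [0, 0, 0, 0, 0, 0], [0, 0, 0, 0, 0, 0], [0, 0, 0, 0, 0, 0], [0, 0, 0, 0, 0, 0], [0, 0, 0, 0, 0, 0], [0, 0, -0.8, 0, 0, 0], [0, 0, -1.8, 0, 0, 0], [0, 0, -2.8, 0, 0, 0], [0, 0, -3.6, 0, 0, 0], [0, 0, -4.1, 0, 0, 0], [0, 0, -4.1, 0, 0, 0]]], "claw": -1}}

```text
time: 19.52
position: [0.5032, -0.2263, 0.3815]
tool_rot: [0.579, 0.815, -0.0, 0.002]
ft_force: [-0.4, -0.2, -0.4]
grip_width: 0.0869
grip_force: 0.0
```

```bash
python3 go.py .506,.2105,.38,0
```

```text
19.52 [ 0.5032 -0.2263  0.3815] [-0.4 -0.2 -0.4] 0.0869 0.0
.506,.2105,.38,0 [10.286, 3.667, 0.012, 0.003, 0.003, 0.336]
```

{"fn": "move_arm", "kwargs": {"commands": [[[1.3, 0.5, 0, 0, 0, 0.04], [2.7, 1.0, 0, 0, 0, 0.08], [4.0, 1.45, 0, 0, 0, 0.12], [5.4, 1.9, 0, 0, 0, 0.17], [6.8, 2.4, 0, 0, 0, 0.22], [8.2, 2.9, 0, 0, 0, 0.27], [9.3, 3.3, 0, 0, 0, 0.31], [10.0, 3.6, 0, 0, 0, 0.336], [10.29, 3.67, 0, 0, 0, 0.336], [10.29, 3.67, 0, 0, 0, 0.336], [10.29, 3.67, 0, 0, 0, 0.336]]]}}

```text
time: 20.9
position: [0.5058, 0.2097, 0.3795]
tool_rot: [0.707, 0.707, -0.001, -0.0]
ft_force: [-0.6, -0.2, -0.1]
grip_width: 0.0873
grip_force: 0.0
```

```bash
python3 chk.py; python3 go.py .506,.2105,.216,0
```

```text
comp -112.5 at -0.7 -111.5 d 48.3 h 68.5
comp -37.5 at -0.3 -37.6 d 41.1 h 80.4
20.95 [0.5059 0.2096 0.3797] [-0.3  0.1 -0. ] 0.0871 0.0
.506,.2105,.216,0 [0.024, 0.005, 4.093, -0.001, 0.0, -0.001]
```

{"fn": "move_arm", "kwargs": {"commands": [[[0.02, 0, 0.8, 0, 0, 0], [0.02, 0, 1.6, 0, 0, 0], [0.02, 0, 2.4, 0, 0, 0], [0.02, 0, 3.1, 0, 0, 0], [0.02, 0, 3.6, 0, 0, 0], [0.02, 0, 3.95, 0, 0, 0], [0.02, 0, 4.1, 0, 0, 0], [0.02, 0, 4.1, 0, 0, 0], [0.02, 0, 4.1, 0, 0, 0]]]}}

```text
time: 22.08
position: [0.5061, 0.2117, 0.2166]
tool_rot: [0.707, 0.707, 0.001, 0.0]
ft_force: [0.2, 0.7, 0.1]
grip_width: 0.0871
grip_force: 0.0
```

{"fn": "move_arm", "kwargs": {"commands": [[[0, 0, 0, 0, 0, 0], [0, 0, 0, 0, 0, 0], [0, 0, 0, 0, 0, 0], [0, 0, 0, 0, 0, 0], [0, 0, 0, 0, 0, 0], [0, 0, 0, 0, 0, 0], [0, 0, 0, 0, 0, 0], [0, 0, 0, 0, 0, 0], [0, 0, 0, 0, 0, 0]]], "claw": 1}}

```text
time: 23.2
position: [0.5059, 0.2117, 0.216]
tool_rot: [0.707, 0.707, 0.0, 0.0]
ft_force: [0.7, -0.7, 0.2]
grip_width: 0.0465
grip_force: 20.0
```

```bash
python3 go.py .479,-.155,.38,19.3
```

```text
23.2 [0.5059 0.2117 0.216 ] [ 0.7 -0.7  0.2] 0.0465 19.981448091566563
.479,-.155,.38,19.3 [-9.166, -0.672, -4.102, 0.0, -0.0, -0.337]
```

{"fn": "move_arm", "kwargs": {"commands": [[[0, 0, -0.4, 0, 0, 0], [0, 0, -1.2, 0, 0, 0], [0, 0, -2.2, 0, 0, 0], [0, 0, -3.2, 0, 0, 0], [0, 0, -3.9, 0, 0, 0], [-0.4, 0, -4.1, 0, 0, 0], [-1.2, -0.1, -4.1, 0, 0, -0.04], [-2.3, -0.17, -4.1, 0, 0, -0.08], [-3.5, -0.26, -4.1, 0, 0, -0.13], [-4.7, -0.34, -4.1, 0, 0, -0.18], [-5.9, -0.43, -4.1, 0, 0, -0.22], [-7.1, -0.52, -4.1, 0, 0, -0.26]]]}}

```text
time: 24.7
position: [0.4837, -0.0744, 0.3791]
tool_rot: [0.609, 0.793, -0.001, -0.001]
ft_force: [0.3, 0.3, -2.0]
grip_width: 0.0464
grip_force: 20.0
```

```bash
python3 go.py .479,-.156,.38,19.3
```

```text
24.7 [ 0.4837 -0.0744  0.3791] [ 0.3  0.3 -2. ] 0.0464 19.983266461640596
.479,-.156,.38,19.3 [-1.94, -0.639, -0.023, -0.002, -0.001, -0.076]
```

{"fn": "move_arm", "kwargs": {"commands": [[[-0.9, -0.3, 0, 0, 0, -0.04], [-1.6, -0.5, 0, 0, 0, -0.076], [-1.94, -0.64, 0, 0, 0, -0.076], [-1.94, -0.64, 0, 0, 0, -0.076], [-1.94, -0.64, 0, 0, 0, -0.076], [-1.94, -0.64, 0, 0, 0, -0.076]]]}}

```text
time: 25.45
position: [0.4801, -0.1528, 0.3799]
tool_rot: [0.578, 0.816, 0.0, -0.0]
ft_force: [-0.3, -0.5, -1.1]
grip_width: 0.0463
grip_force: 20.0
```

```bash
python3 go.py .479,-.155,.216,19.3
```

```text
25.45 [ 0.4801 -0.1528  0.3799] [-0.3 -0.5 -1.1] 0.0463 19.980264957994223
.479,-.155,.216,19.3 [-0.045, -0.044, 4.098, -0.0, -0.001, 0.001]
```

{"fn": "move_arm", "kwargs": {"commands": [[[-0.04, -0.04, 0.7, 0, 0, 0], [-0.04, -0.04, 1.5, 0, 0, 0], [-0.04, -0.04, 2.3, 0, 0, 0], [-0.04, -0.04, 3.0, 0, 0, 0], [-0.04, -0.04, 3.5, 0, 0, 0], [-0.04, -0.04, 3.75, 0, 0, 0], [-0.04, -0.04, 3.9, 0, 0, 0], [-0.04, -0.04, 4.0, 0, 0, 0], [-0.04, -0.04, 4.05, 0, 0, 0], [-0.04, -0.04, 4.1, 0, 0, 0], [-0.04, -0.04, 4.1, 0, 0, 0]]]}}

```text
time: 26.82
position: [0.4793, -0.156, 0.2161]
tool_rot: [0.579, 0.815, -0.0, 0.0]
ft_force: [-0.2, 0.4, -1.0]
grip_width: 0.0464
grip_force: 20.0
```

{"fn": "move_arm", "kwargs": {"commands": [[[0, 0, 0.01, 0, 0, 0], [0, 0, 0.02, 0, 0, 0], [0, 0, 0.02, 0, 0, 0]]]}}

```text
time: 27.2
position: [0.4794, -0.156, 0.2159]
tool_rot: [0.579, 0.815, -0.0, 0.0]
ft_force: [0.1, -0.8, 5.1]
grip_width: 0.0461
grip_force: 20.0
```

{"fn": "move_arm", "kwargs": {"commands": [[[0, 0, 0, 0, 0, 0], [0, 0, 0, 0, 0, 0], [0, 0, 0, 0, 0, 0], [0, 0, 0, 0, 0, 0], [0, 0, 0, 0, 0, 0], [0, 0, 0, 0, 0, 0], [0, 0, -0.8, 0, 0, 0], [0, 0, -1.8, 0, 0, 0], [0, 0, -2.8, 0, 0, 0], [0, 0, -3.6, 0, 0, 0], [0, 0, -4.1, 0, 0, 0], [0, 0, -4.1, 0, 0, 0]]], "claw": -1}}

```text
time: 28.7
position: [0.4795, -0.1561, 0.3806]
tool_rot: [0.579, 0.815, 0.0, 0.002]
ft_force: [0.3, -0.2, 0.3]
grip_width: 0.0871
grip_force: 0.0
```

```bash
python3 go.py .505,.128,.38,35
```

```text
28.7 [ 0.4795 -0.1561  0.3806] [ 0.3 -0.2  0.3] 0.0871 0.0
.505,.128,.38,35 [6.494, 2.944, 0.002, 0.002, 0.003, -0.275]
```

{"fn": "move_arm", "kwargs": {"commands": [[[1.0, 0.5, 0, 0, 0, -0.1], [2.2, 1.0, 0, 0, 0, -0.2], [3.4, 1.5, 0, 0, 0, -0.32], [4.5, 2.0, 0, 0, 0, -0.44], [5.4, 2.4, 0, 0, 0, -0.56], [6.1, 2.75, 0, 0, 0, -0.66], [6.49, 2.94, 0, 0, 0, -0.71], [6.49, 2.94, 0, 0, 0, -0.71], [6.49, 2.94, 0, 0, 0, -0.71], [6.49, 2.94, 0, 0, 0, -0.71]]]}}

```text
time: 29.95
position: [0.5047, 0.1268, 0.379]
tool_rot: [0.26, 0.966, -0.0, -0.0]
ft_force: [0.2, -0.3, 0.2]
grip_width: 0.0872
grip_force: 0.0
```

```bash
python3 chk.py; python3 go.py .505,.128,.217,60
```

```text
comp -112.5 at -0.8 -111.9 d 48.1 h 68.2
comp -37.5 at -1.3 -37.3 d 40.0 h 80.2
comp 37.5 at -0.0 35.3 d 47.3 h 86.0
30.0 [0.5047 0.1269 0.3791] [-0.1 -0.5 -0.1] 0.0869 0.0
.505,.128,.217,60 [0.008, 0.028, 4.052, -0.0, -0.0, -0.003]
```

{"fn": "move_arm", "kwargs": {"commands": [[[0.01, 0.02, 0.8, 0, 0, 0], [0.01, 0.02, 1.6, 0, 0, 0], [0.01, 0.02, 2.4, 0, 0, 0], [0.01, 0.02, 3.1, 0, 0, 0], [0.01, 0.02, 3.6, 0, 0, 0], [0.01, 0.02, 3.9, 0, 0, 0], [0.01, 0.02, 4.06, 0, 0, 0], [0.01, 0.02, 4.06, 0, 0, 0], [0.01, 0.02, 4.06, 0, 0, 0]]]}}

```text
time: 31.12
position: [0.505, 0.1288, 0.2174]
tool_rot: [0.259, 0.966, 0.0, 0.001]
ft_force: [-0.1, -0.6, -0.3]
grip_width: 0.0869
grip_force: 0.0
```

{"fn": "move_arm", "kwargs": {"commands": [[[0, 0, 0, 0, 0, 0], [0, 0, 0, 0, 0, 0], [0, 0, 0, 0, 0, 0], [0, 0, 0, 0, 0, 0], [0, 0, 0, 0, 0, 0], [0, 0, 0, 0, 0, 0], [0, 0, 0, 0, 0, 0], [0, 0, 0, 0, 0, 0], [0, 0, 0, 0, 0, 0]]], "claw": 1}}

```text
time: 32.25
position: [0.5047, 0.1288, 0.2167]
tool_rot: [0.259, 0.966, -0.0, -0.0]
ft_force: [-0.3, -0.1, -0.6]
grip_width: 0.0391
grip_force: 20.0
```

{"fn": "move_arm", "kwargs": {"commands": [[[0, 0, -0.4, 0, 0, 0], [0, 0, -1.2, 0, 0, 0], [0, 0, -2.2, 0, 0, 0], [0, 0, -3.2, 0, 0, 0], [0, 0, -3.9, 0, 0, 0], [0, 0, -4.1, 0, 0, 0], [0, 0, -4.1, 0, 0, 0]]]}}

```text
time: 33.12
position: [0.5044, 0.1288, 0.3811]
tool_rot: [0.259, 0.966, 0.0, 0.0]
ft_force: [-0.3, 0.5, -1.5]
grip_width: 0.0395
grip_force: 20.0
```

```bash
python3 go.py .454,-.084,.38,19.3
```

```text
33.12 [0.5044 0.1288 0.3811] [-0.3  0.5 -1.5] 0.0395 19.999459739774466
.454,-.084,.38,19.3 [-1.574, -5.236, 0.027, 0.001, 0.0, 0.709]
```

{"fn": "move_arm", "kwargs": {"commands": [[[-0.15, -0.5, 0, 0, 0, 0.06], [-0.4, -1.4, 0, 0, 0, 0.18], [-0.7, -2.4, 0, 0, 0, 0.32], [-1.0, -3.4, 0, 0, 0, 0.46], [-1.3, -4.3, 0, 0, 0, 0.58], [-1.5, -4.9, 0, 0, 0, 0.67], [-1.57, -5.24, 0, 0, 0, 0.709], [-1.57, -5.24, 0, 0, 0, 0.709], [-1.57, -5.24, 0, 0, 0, 0.709], [-1.57, -5.24, 0, 0, 0, 0.709]]]}}

```text
time: 34.38
position: [0.4541, -0.0832, 0.3806]
tool_rot: [0.578, 0.816, 0.0, -0.0]
ft_force: [0.2, 0.5, -1.3]
grip_width: 0.0397
grip_force: 20.0
```

```bash
python3 go.py .454,-.084,.217,19.3
```

```text
34.38 [ 0.4541 -0.0832  0.3806] [ 0.2  0.5 -1.3] 0.0397 19.99956420622766
.454,-.084,.217,19.3 [-0.019, -0.009, 4.091, -0.0, -0.0, 0.002]
```

{"fn": "move_arm", "kwargs": {"commands": [[[0, 0, 0.7, 0, 0, 0], [0, 0, 1.5, 0, 0, 0], [0, 0, 2.3, 0, 0, 0], [0, 0, 3.0, 0, 0, 0], [0, 0, 3.5, 0, 0, 0], [0, 0, 3.75, 0, 0, 0], [0, 0, 3.9, 0, 0, 0], [0, 0, 4.0, 0, 0, 0], [0, 0, 4.05, 0, 0, 0], [0, 0, 4.09, 0, 0, 0], [0, 0, 4.09, 0, 0, 0]]]}}

```text
time: 35.75
position: [0.4541, -0.0841, 0.2173]
tool_rot: [0.579, 0.816, 0.0, 0.0]
ft_force: [-0.2, -0.3, -0.7]
grip_width: 0.0394
grip_force: 20.0
```

{"fn": "move_arm", "kwargs": {"commands": [[[0, 0, 0.01, 0, 0, 0], [0, 0, 0.02, 0, 0, 0], [0, 0, 0.02, 0, 0, 0]]]}}

```text
time: 36.12
position: [0.4541, -0.0841, 0.2167]
tool_rot: [0.578, 0.816, 0.0, 0.0]
ft_force: [-0.7, -0.3, 3.9]
grip_width: 0.0396
grip_force: 20.0
```

{"fn": "move_arm", "kwargs": {"commands": [[[0, 0, 0, 0, 0, 0], [0, 0, 0, 0, 0, 0], [0, 0, 0, 0, 0, 0], [0, 0, 0, 0, 0, 0], [0, 0, 0, 0, 0, 0], [0, 0, 0, 0, 0, 0], [0, 0, -0.8, 0, 0, 0], [0, 0, -1.8, 0, 0, 0], [0, 0, -2.8, 0, 0, 0], [0, 0, -3.6, 0, 0, 0], [0, 0, -4.1, 0, 0, 0], [0, 0, -4.1, 0, 0, 0]]], "claw": -1}}

```text
time: 37.62
position: [0.4543, -0.0841, 0.3817]
tool_rot: [0.578, 0.816, 0.0, 0.002]
ft_force: [0.3, -0.1, 0.2]
grip_width: 0.0868
grip_force: 0.0
```

{"fn": "move_arm", "kwargs": {"commands": [[[1, 0, 0, 0, 0, 0], [2.2, 0, 0, 0, 0, 0], [3.4, 0, 0, 0, 0, 0], [4.6, 0, 0, 0, 0, 0], [5.8, 0, 0, 0, 0, 0], [6.6, 0, 0, 0, 0, 0], [7, 0, 0, 0, 0, 0], [7, 0, 0, 0, 0, 0], [7, 0, 0, 0, 0, 0], [7, 0, 0, 0, 0, 0]]]}}

```text
time: 38.88
position: [0.3618, 0.1795, 0.3801]
tool_rot: [0.579, 0.815, -0.0, -0.0]
ft_force: [0.2, 0.9, -0.2]
grip_width: 0.0868
grip_force: 0.0
```

```bash
python3 chk.py pics/end.png
```

```text
comp -112.5 at -0.4 -111.7 d 50.0 h 68.5
comp -37.5 at -1.8 -38.3 d 41.6 h 80.1
comp 37.5 at -0.0 35.6 d 46.8 h 86.0
comp 112.5 at -0.6 111.2 d 24.7 h 99.2
```

View pics/end.png

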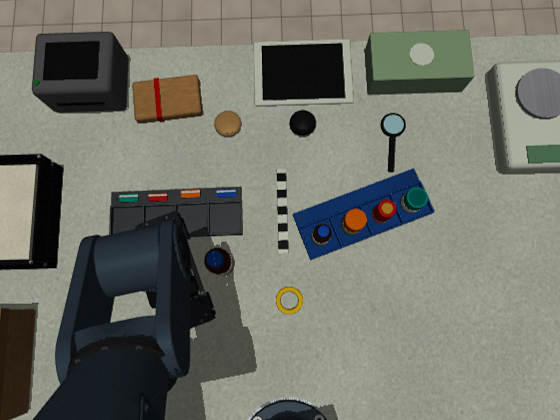

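The final view shows the bottle (322,233), jar (355,220), canister (385,210) and pot (415,198) in the blue rack in reversed order. All stand upright within about 2 mm of their centres, and the arm is clear.

```bash
python3 -c "
from rig import *
print(hand_in())"
```

```text
the job is handed in; nothing more can be done
None
```

The four exhibits stand upright and released in the blue rack in reversed order, each about 2 mm or less from its compartment centre in the final top view; the job was handed in after about 39 s, and no verdict was returned.

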